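Open clip astride the order board

TASK

Move the yellow order board from the wooden rack into the slot of the aluminium pedestal so that it stands fully home, upright and about centred, and let go of it. Then squeeze the red spring clip open, take it off its black post and hold it wide open astride the middle of the board's top edge, one jaw well down on each side and neither touching the board, ready for a slip to be slid in. Finish still holding the clip squeezed open there, and leave the other things on the counter undisturbed.

Things in the scene. Friction and masses are not known exactly. Their poses are not given: they have to be found in the camera images.
- board: yellow order board with a white field on each face, a stiff upright slab 8 mm thick (its x), 100 mm wide (its y), 90 mm tall (its z), about 70 g. Origin at the centre of its underside. It starts standing in the rack, its lowest 15 mm inside the rack's slot.
- board_top (a point): centre of the order board's top edge, 90 mm above the board's origin
- rack: low wooden storage block, fixed, 60 (x) x 120 (y) x 30 mm, with a slot along its y, 14 mm wide and 15 mm deep. Origin at the centre of its underside.
- stand: aluminium pedestal, fixed, 70 mm tall, foot 100 (x) x 110 (y) mm, its head 41 mm (x) x 110 mm (y) with a slot along its y, open at both ends: 11 mm wide, 25 mm deep, flared at the mouth by about 3 mm a side. Origin at the centre of its underside.
- slot_floor (a point): centre of the floor of the pedestal's slot, 45 mm above the counter
- clip_post: black post, fixed: foot 90 x 80 mm, a block 56 (x) x 50 (y) mm whose flat top is at 55 mm, and on it an upright steel blade 6 mm thick (x), 46 mm long (y), top at 80 mm. The clip starts clamped on this blade, its jaw tips resting on the block. Origin at the centre of its underside.
- clip: red spring clip, about 70 g, 30 mm wide. Origin on the middle of its hinge pin; y along the pin, z up from jaws to thumb plates, x across the two arms, mirrored on +x and -x. Jaws reach 50 mm below the pin (tips 5 mm thick). Squeezing the thumb plates together along x spreads the jaws against the spring; at the stop the jaws gape 34 mm at the tips. They snap shut when the plates are let go.
- plate_a (a point): middle of the +x thumb plate (28 mm wide, 28 mm tall, 5 mm thick), 48 mm above the pin. Parked, the plates lean outward by 0.3 rad and measure 57 mm over their upper edges, 41 mm over their lower ones. Each takes about 2.5 N to start and 6 N at the stop, where they are parallel, 19 mm over all, middles 52 mm above the pin.
- plate_b (a point): middle of the -x thumb plate, the mirror image of the other
- clip_jaw_a (a joint): swing of the clip's +x arm: about 0 parked on the blade (tips 6 mm apart), grows as the jaw opens, stop at 0.30 rad
- clip_jaw_b (a joint): swing of the clip's -x arm, coupled to the other: same values
- tip_a (a point): inner corner of the +x jaw's tip, 50 mm below the pin
- tip_b (a point): inner corner of the -x jaw's tip, 50 mm below the pin
- red_sauce: bystander: squeeze bottle of dark red sauce, 60 mm wide, 214 mm tall
- amber_sauce: bystander: squeeze bottle of amber sauce, 57 mm wide, 204 mm tall
- shaker: bystander: dark pepper shaker with tin lid, 49 mm wide, 110 mm tall
- spice: bystander: spice jar with red cap, 54 mm wide, 125 mm tall
- mug: bystander: white mug, 77 mm wide, 98 mm tall
- lemon: bystander: yellow lemon, 71 x 53 x 51 mm
There are look-alikes about, which are no part of the job. Of the things shaped like the clip, the red one is meant.

How it is judged (in metres and radians):
On the way, in this order (a step that is already met when the one before it is completed fails the run):
1. the board stands in the pedestal's slot, let go (x of board in the frame of stand between -0.008 and 0.008 m and y of board in the frame of stand between -0.025 and 0.025 m and z of board in the frame of stand between 0.04 and 0.05 m and angle between board's own z axis and vertical below 0.22 rad and angle between the x axis of board and the x axis of stand, either way round below 0.25 rad and contact force between the fingers and board below 0.3 N and linear speed of board below 0.03 m/s), for 0.2 s.
2. the clip is squeezed open and lifted off its post (value of joint each of clip_jaw_a, clip_jaw_b above 0.2 rad and contact force between the fingers and clip above 2 N and contact force between clip and clip_post below 0.1 N and height (world z) of each of tip_a, tip_b above 0.085 m), for 0.2 s.
At the end, for the whole second after the job is handed in: Board in the pedestal slot within 8 mm across, 25 mm along, 5 mm of its floor, leaning < 0.22, turned < 0.25 rad, let go. Fingers hold the clip still, jaws open > 0.2 rad, a tip each side, 2 mm or more off the faces, 8 to 45 mm below the edge, within 30 mm of its middle, touching nothing else (x of board in the frame of stand between -0.008 and 0.008 m and y of board in the frame of stand between -0.025 and 0.025 m and z of board in the frame of stand between 0.04 and 0.05 m and angle between board's own z axis and vertical below 0.22 rad and angle between the x axis of board and the x axis of stand, either way round below 0.25 rad and value of joint each of clip_jaw_a, clip_jaw_b above 0.2 rad and ((x of tip_a in the frame of board above 0.006 m and x of tip_b in the frame of board below -0.006 m) or (x of tip_b in the frame of board above 0.006 m and x of tip_a in the frame of board below -0.006 m)) and z of tip_a in the frame of board between 0.045 and 0.082 m and z of tip_b in the frame of board between 0.045 and 0.082 m and y of clip in the frame of board between -0.03 and 0.03 m and contact force between the fingers and clip above 2 N and contact force between clip and board below 0.5 N and contact force between clip and stand below 0.1 N and contact force between the fingers and board below 0.3 N and linear speed of clip below 0.03 m/s); the arm keeps its last pose, push and grip.
It fails at once if a bystander is moved by more than 30 mm (distance of any of red_sauce, amber_sauce, shaker, spice, mug, lemon from where it was at the start of the episode above 0.03 m).
It also fails if it takes over 58 s, if anything falls off the work surface, if the arm or the gripper's body presses on something with over 40 N, if the wrist force passes 120 N, or if a joint passes its speed limit or range.

ROBOT

A 6-joint arm with a two-finger parallel gripper is mounted at the origin on a cart in front of the work surface, level with it; the furniture and walls round the work are solid. World frame = base frame: x ahead of the robot, y to its left, z up, the work surface at z = 0. Lengths are in m, angles in degrees, forces in N, time in s.
With the tool pointing down it reaches from about 0.375 to 0.9 m from the base axis. Payload 3.1 kg.
Tool frame: the origin (TCP) lies between the finger pads; the fingertips stand 22 mm ahead of it and the grasp point (between the pads) lies 3 mm ahead of it; z points along the fingers, y is the line along which they close (so a half turn about z gives the same grasp; the last joint's range is limited). The gripper opens to 85 mm and grips with 20 to 120 N. Pads are 22 mm wide; open, the fingers measure 114 mm over their backs; the gripper's body (76 mm by 85 mm) begins 54 mm behind the grasp point. The pads swing forward as they close: fully open they stand 13 mm farther back than shut.
Start: joints at [63.57, 30.224, 82.088, -0, 67.689, -10.227], TCP at [0.174, 0.6, 0.253] pointing down, gripper open.
Joint ranges: [-176.69, 176.69], [-43.24, 126.21], [12.49, 139.97], [-82, 262], [0, 151.66], [-163.58, 163.58]. Speed limits (degrees/s): [159.86, 159.86, 180, 180, 180, 180].

INTERFACE

Orientations are given as [roll, pitch, yaw] about the fixed x, y, z axes, in that order (R = Rz(yaw) Ry(pitch) Rx(roll)).
In Python, from cell import sense, read_camera, camera_model, job_done gives the robot as it stands.
- The arm moves only by the tool arm_command, never from a script. Its argument "deltas" is a list of rows, each a list of 7 numbers: the turn, a rotation vector about the tool's x, y, z in rad, then the shift along the tool's x, y, z in m, then the opening, from 0 (shut) to 1 (fully open). A call has 1 to 20 rows; each row is the pose to reach, as a shift and turn from the pose commanded when the call began, along the tool's axes at that moment; what a row does not reach only later rows make up. A row lasts 1/8 s, in which the tool goes at most 62.5 mm and 10.7 degrees, less where a joint would pass 70% of its speed; a pose out of reach is approached as far as the arm can. A call with a gripper value outside its range is refused whole. The fingers move at their own pace and stop on an object; "force" is the grip in N (left out, the last holds). Time passes only in rows, so rows that repeat a pose let the fingers close. It gives the time, the measured TCP pose, the force, the opening and the grip force at its end, in the units of the state.
- sense(): the state, without advancing time (a new reading comes with each control period).
- read_camera(name): name is "side" or "top" or "wrist"; returns the picture (400x640x3 uint8, red, green, blue); there is no depth.
- camera_model(name): a dict with "intrinsics" (3x3 intrinsics, pixels), "dist" ([k1, k2, p1, p2, k3] as OpenCV has them; the pictures are not rectified), "cam_to_world" (4x4, takes a point from camera to world coordinates); the wrist camera has in their place "hand_eye" (4x4, takes a point from camera to tool coordinates, whose origin is the TCP and whose axes are the flange's). Camera axes: x right, y down, z forward; pixel columns grow to the right and rows downward; lengths in m; the calibration is good to about 2 mm. A picture is of the moment at which its call begins: read the wrist's pose just before it. camera_model takes no time and is no camera call.
- job_done(): hands the job in; it is judged then, once.
The state is a dict: "clock": time; "qpos": joint angles; "joint_vel": joint speeds; "joint_torque": joint torques, N m; "eef_pos": TCP position; "ee_rot": TCP orientation; "contact_force": force on the tool from outside, world axes, zero at the start; "wrist_torque": the same for the moment, N m; "finger_gap": opening from 0.0 (shut) to 1.0 (fully open); "finger_force": force on a finger pad.
Only numpy, scipy, OpenCV 4.12 (cv2) and the standard library are available. Lean on these libraries where they do the work, as an engineer would, in place of code of your own. Each camera call takes 0.05 s, during which the arm holds its last target. There are 200 camera calls.

## Working session

There is one attempt and no reset: what is moved stays moved. The work goes in short steps, Python scripts to look and compute and a tool call to move; the robot and the scene stay as the last step left them, time stands still between calls to the robot, and variables do not carry over. Pictures are saved under pics/ and viewed, at most 13 in all, crops included, and the job is handed in when it is done.

Besides the shell and the picture viewer there is one more tool, called after "Call:" as a command line: name --pt "numbers of a row" for each row, then --argument value for the rest. arm_command: Moves the arm, as the interface text tells. Its arguments: {"type":"object","properties":{"deltas":{"type":"array"},"force":{"type":"number"}},"required":["deltas"]}

```bash
mkdir -p pics; cat > h.py <<'E'
import numpy as np, cv2
from cell import sense, read_camera, camera_model, job_done
from scipy.spatial.transform import Rotation as R
def tcp(s):
    T=np.eye(4);T[:3,:3]=R.from_euler('xyz',s['ee_rot'],degrees=True).as_matrix();T[:3,3]=s['eef_pos'];return T
def shot(n,f):
    s=sense();im=read_camera(n);cv2.imwrite('pics/%s.png'%f,im[:,:,::-1]);np.save('pics/%s.npy'%f,tcp(s));return im
def cw(n,T=None):
    m=camera_model(n);return m,(m['cam_to_world'] if n!='wrist' else T@np.array(m['hand_eye']))
def ray(n,px,T=None):
    m,C=cw(n,T);C=np.array(C);p=cv2.undistortPoints(np.array(px,float).reshape(-1,1,2),np.array(m['intrinsics']),np.array(m['dist'])).reshape(-1,2)
    return C[:3,3],np.c_[p,np.ones(len(p))]@C[:3,:3].T
def plane(n,px,z,T=None):
    o,d=ray(n,px,T);z=np.atleast_1d(z);return o+d*((z-o[2])/d[:,2])[:,None]
def proj(n,P,T=None):
    m,C=cw(n,T);E=np.linalg.inv(C);return cv2.projectPoints(np.array(P,float).reshape(-1,1,3),cv2.Rodrigues(E[:3,:3])[0],E[:3,3],np.array(m['intrinsics']),np.array(m['dist']))[0].reshape(-1,2)
E
python3 - <<'E'
from h import *
np.set_printoptions(precision=3,suppress=True)
print(sense())
for n in('side','top','wrist'):
    shot(n,n+'0'); print(n,camera_model(n))
E
```

```text
{'clock': 0.0, 'qpos': array([ 63.57 ,  30.28 ,  82.157,   0.001,  67.688, -10.228]), 'joint_vel': array([ 0.017, -0.061,  0.025, -0.036,  0.114, -0.111]), 'joint_torque': array([ -0.001, -44.236, -17.802,  -0.   ,   0.008,   0.   ]), 'eef_pos': array([0.174, 0.6  , 0.252]), 'ee_rot': array([-179.876,   -0.023,  163.797]), 'contact_force': array([ 0.698, -0.013,  0.368]), 'wrist_torque': array([ 0.009, -0.039, -0.002]), 'finger_force': 0.0, 'finger_gap': 1.002599253257655}
side {'intrinsics': array([[400.396,   0.   , 317.154],
       [  0.   , 400.396, 194.723],
       [  0.   ,   0.   ,   1.   ]]), 'dist': array([-0.054,  0.   ,  0.   ,  0.   ,  0.   ]), 'cam_to_world': array([[ 0.935, -0.119,  0.334,  0.163],
       [-0.354, -0.341,  0.871, -0.943],
       [ 0.011, -0.932, -0.361,  0.506],
       [ 0.   ,  0.   ,  0.   ,  1.   ]])}
top {'intrinsics': array([[469.041,   0.   , 319.975],
       [  0.   , 469.041, 204.869],
       [  0.   ,   0.   ,   1.   ]]), 'dist': array([-0.02,  0.  ,  0.  ,  0.  ,  0.  ]), 'cam_to_world': array([[ 0.024, -0.983,  0.18 ,  0.309],
       [-1.   , -0.023,  0.01 ,  0.05 ],
       [-0.006, -0.18 , -0.984,  1.366],
       [ 0.   ,  0.   ,  0.   ,  1.   ]])}
wrist {'intrinsics': array([[359.335,   0.   , 316.909],
       [  0.   , 359.335, 194.551],
       [  0.   ,   0.   ,   1.   ]]), 'dist': array([-0.078,  0.   ,  0.   ,  0.   ,  0.   ]), 'hand_eye': array([[ 0.001, -0.966, -0.257,  0.065],
       [ 1.   ,  0.001, -0.   , -0.   ],
       [ 0.   , -0.257,  0.966, -0.119],
       [ 0.   ,  0.   ,  0.   ,  1.   ]])}
```

View pics/top0.png

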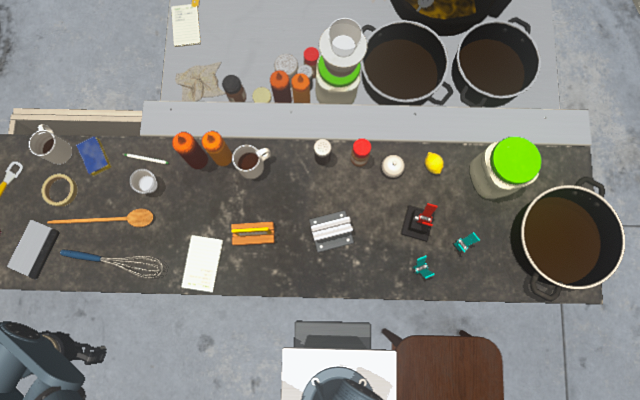

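View pics/side0.png

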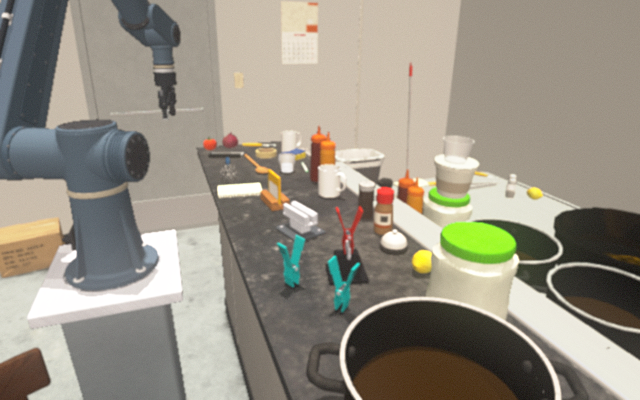

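Top: rack and board near (253,232), pedestal near (332,230), red clip on its black post near (424,218); teal clips are the look-alikes. I'll measure these in the top view.

```bash
python3 - <<'E'
from h import *
np.set_printoptions(precision=3,suppress=True)
im=cv2.imread('pics/top0.png')
c=cv2.resize(im[195:265,220:450],None,fx=3.4,fy=3.4,interpolation=cv2.INTER_CUBIC);cv2.imwrite('pics/topc.png',c)
hsv=cv2.cvtColor(im,cv2.COLOR_BGR2HSV)
def blob(lo,hi,x0,x1,y0,y1,z,name):
    m=np.zeros(im.shape[:2],np.uint8);m[y0:y1,x0:x1]=cv2.inRange(hsv,lo,hi)[y0:y1,x0:x1]
    p=np.argwhere(m)[:,::-1].astype(np.float32)
    r=cv2.minAreaRect(p);b=plane('top',cv2.boxPoints(r),z);print(name,len(p),r,'\n',b[:,:2],b.mean(0)[:2])
blob((22,120,120),(35,255,255),225,280,215,250,.105,'yellow')
blob((8,100,90),(20,255,255),225,280,215,250,.03,'rack')
blob((0,0,150),(180,50,255),305,360,205,255,.07,'stand')
blob((0,150,80),(6,255,255),400,445,195,245,.14,'clip')
blob((0,0,0),(180,255,45),395,445,195,250,.01,'post')
E
```

```text
yellow 128 ((249.49610900878906, 229.437744140625), (3.306049346923828, 37.115081787109375), 86.42366790771484) 
 [[0.468 0.302]
 [0.477 0.202]
 [0.468 0.201]
 [0.459 0.301]] [0.468 0.252]
rack 735 ((252.69482421875, 233.0196990966797), (21.88997459411621, 42.782020568847656), 86.3086166381836) 
 [[0.493 0.319]
 [0.504 0.196]
 [0.441 0.189]
 [0.43  0.311]] [0.467 0.254]
stand 664 ((332.7209167480469, 233.08697509765625), (33.72239303588867, 40.33462905883789), 76.50426483154297) 
 [[ 0.499  0.092]
 [ 0.528 -0.018]
 [ 0.436 -0.04 ]
 [ 0.408  0.067]] [0.468 0.025]
clip 199 ((426.97412109375, 213.5984649658203), (15.524090766906738, 21.631929397583008), 14.743562698364258) 
 [[ 0.493 -0.194]
 [ 0.55  -0.21 ]
 [ 0.54  -0.25 ]
 [ 0.484 -0.234]] [ 0.517 -0.222]
post 136 ((419.9000549316406, 223.80001831054688), (21.81971549987793, 18.024978637695312), 18.434947967529297) 
 [[ 0.492 -0.191]
 [ 0.543 -0.208]
 [ 0.524 -0.268]
 [ 0.473 -0.251]] [ 0.508 -0.23 ]
```

View pics/topc.png

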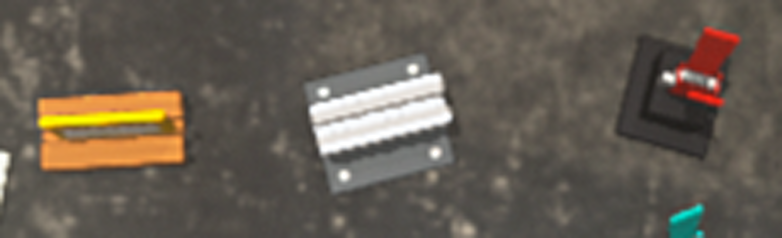

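Crop: yellow board edge at left, pedestal with its slot in the middle, red clip leaning over the black post at right. Next a wrist look from between the board and pedestal.

```bash
cat >> h.py <<'E'
def delta(pos,yaw,s=None,base=None):
    s=s or sense();T=tcp(s) if base is None else base
    Rt=R.from_euler('xyz',[180,0,yaw],degrees=True).as_matrix()
    d=np.r_[R.from_matrix(T[:3,:3].T@Rt).as_rotvec(),T[:3,:3].T@(np.array(pos)-T[:3,3])]
    print('delta',np.round(d,4).tolist());return d
E
python3 -c "
from h import *
delta((.468,.14,.30),100)"
```

```text
delta [-0.0017, 0.0007, 1.1135, -0.4104, -0.3595, -0.047]
```

Call:
arm_command --pt "0 0 0.1 -0.03 -0.025 -0.047 1" --pt "0 0 0.25 -0.08 -0.07 -0.047 1" --pt "0 0 0.4 -0.13 -0.115 -0.047 1" --pt "0 0 0.55 -0.18 -0.16 -0.047 1" --pt "0 0 0.7 -0.23 -0.2 -0.047 1" --pt "0 0 0.85 -0.28 -0.245 -0.047 1" --pt "0 0 1.0 -0.34 -0.295 -0.047 1" --pt "0 0 1.11 -0.39 -0.34 -0.047 1" --pt "0 0 1.1135 -0.41 -0.36 -0.047 1" --pt "0 0 1.1135 -0.41 -0.36 -0.047 1" --pt "0 0 1.1135 -0.41 -0.36 -0.047 1"

```text
clock: 1.52
eef_pos: [0.4673, 0.1398, 0.3]
ee_rot: [-179.9, -0.0, 99.9]
contact_force: [0.0, 0.3, -0.2]
finger_gap: 0.994
finger_force: 0.0
```

```bash
python3 - <<'E'
from h import *
s=sense();print(s['eef_pos'],s['ee_rot'],s['contact_force']);shot('wrist','w1')
E
```

```text
[0.46728497 0.13980764 0.29996793] [-1.79925763e+02 -4.01329365e-02  9.99059747e+01] [ 0.01754526  0.34528904 -0.23914754]
```

View pics/w1.png

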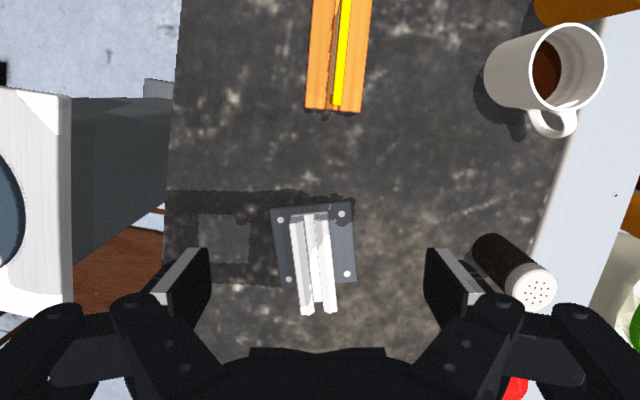

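Wrist: board edge runs from about (337,104) upward to (347,0) off-frame; pedestal head spans (290–338, 214–314) with the slot in the middle, foot corners at (271,209) and (352,201). I'll zoom in on the pedestal.

```bash
python3 - <<'E'
from h import *
im=cv2.imread('pics/w1.png');cv2.imwrite('pics/w1c.png',cv2.resize(im[195:320,260:370],None,fx=4.7,fy=4.7,interpolation=cv2.INTER_CUBIC))
hsv=cv2.cvtColor(im,cv2.COLOR_BGR2HSV);T=np.load('pics/w1.npy')
m=cv2.inRange(hsv,(22,120,120),(35,255,255));m[:,:300]=0;m[:,375:]=0;m[120:]=0
P=[]
for r in range(5,100,5):
    x=np.flatnonzero(m[r]);P.append((x.mean(),r,len(x)))
P=np.array(P);W=plane('wrist',P[:,:2],.105,T);print(P[::4].round(1),W[::4,:2].round(4));f=np.polyfit(W[:,1],W[:,0],1);print(f,'yaw',-np.degrees(np.arctan(f[0])),'x at .252',np.polyval(f,.252))
r=np.argwhere(m)[:,0].max();print('near end',r,plane('wrist',[(337,r)],.105,T))
E
```

```text
[[346.   5.   9.]
 [344.  25.   9.]
 [342.  45.   9.]
 [340.  65.   9.]
 [338.  85.   9.]] [[0.4661 0.2815]
 [0.4674 0.266 ]
 [0.4687 0.2503]
 [0.47   0.2344]
 [0.4714 0.2181]]
[-0.08332803  0.48969124] yaw 4.763339661807364 x at .252 0.4686925772764881
near end 104 [[0.47342291 0.2025508  0.105     ]]
```

View pics/w1c.png

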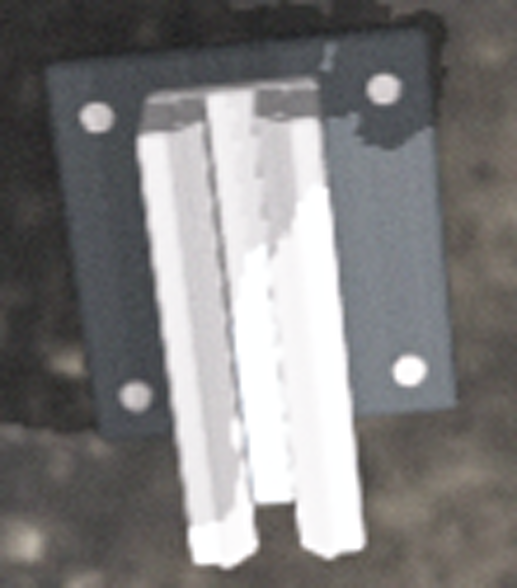

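```bash
python3 - <<'E'
from h import *
np.set_printoptions(precision=4,suppress=True)
T=np.load('pics/w1.npy')
h=np.array([(140,133),(320,118),(364,550),(191,562)])/4.7+(260,195)
W=plane('wrist',h,.07,T)[:,:2];print(W,W.mean(0))
for e in(W[3]-W[0],W[2]-W[1]):print(np.linalg.norm(e),np.degrees(np.arctan2(e[0],-e[1])))
print('w',np.linalg.norm(W[1]-W[0]),np.linalg.norm(W[2]-W[3]))
f=np.array([(48,68),(432,28),(455,403),(100,437)])/4.7+(260,195)
W=plane('wrist',f,.008,T)[:,:2];print(W,W.mean(0))
sl=np.array([(207,125),(256,119),(255,500),(296,500)])/4.7+(260,195)
print(plane('wrist',sl,.045,T)[:,:2])
im=cv2.imread('pics/top0.png');cw_=proj('top',[[W[:,0].mean(),W[:,1].mean(),.008]]);print(cw_)
delta((.469,.252,.2),94.8)
E
```

```text
[[ 0.4497  0.0767]
 [ 0.4879  0.087 ]
 [ 0.5178 -0.0175]
 [ 0.478  -0.0279]] [0.4833 0.0296]
0.10835863630616592 15.125090594341348
0.10868548335336267 15.967670851104984
w 0.039529933598295736 0.04112975974608061
[[ 0.4226  0.0675]
 [ 0.517   0.0949]
 [ 0.5442 -0.0075]
 [ 0.451  -0.0345]] [0.4837 0.0301]
[[ 0.4644  0.0724]
 [ 0.4754  0.0758]
 [ 0.4924 -0.0238]
 [ 0.5026 -0.0221]]
[[330.7128 230.0822]]
delta [-0.0015, -0.0007, 0.0908, 0.1092, 0.0217, 0.1]
```

Call:
arm_command --pt "0 0 -0.01 0.04 0.008 0.02 1" --pt "0 0 -0.05 0.08 0.016 0.06 1" --pt "0 0 0.08 0.109 0.0217 0.1 1" --pt "0 0 0.091 0.109 0.0217 0.14 1" --pt "0 0 0.091 0.109 0.0217 0.18 1" --pt "0 0 0.091 0.109 0.0217 0.205 1" --pt "0 0 0.091 0.109 0.0217 0.212 1" --pt "0 0 0.091 0.109 0.0217 0.212 1" --pt "0 0 0.091 0.109 0.0217 0.212 0" --pt "0 0 0.091 0.109 0.0217 0.212 0" --pt "0 0 0.091 0.109 0.0217 0.212 0" --pt "0 0 0.091 0.109 0.0217 0.212 0" --pt "0 0 0.091 0.109 0.0217 0.212 0" --pt "0 0 0.091 0.109 0.0217 0.212 0" --force 30

```text
clock: 3.32
eef_pos: [0.4703, 0.2511, 0.0886]
ee_rot: [180.0, -0.0, 94.8]
contact_force: [-0.0, -0.7, 4.4]
finger_gap: 0.087
finger_force: 33.6
```

```bash
python3 - <<'E'
from h import *
s=sense();print(s);delta((.469,.252,.15),94.8)
E
```

```text
{'clock': 3.325, 'qpos': array([ 1.60854653e+01,  3.78686404e+01,  1.02739526e+02, -9.29433031e-03,
        3.93616071e+01,  1.13134352e+01]), 'joint_vel': array([-0.03897658,  0.01892574, -0.04829175, -0.11077204, -0.02483446,
       -0.03394607]), 'joint_torque': array([ 3.06321345e-01, -3.96292949e+01, -8.59564126e+00,  8.57353373e-02,
       -4.34012571e-02, -1.49964663e-02]), 'eef_pos': array([0.47032846, 0.25111746, 0.08855375]), 'ee_rot': array([ 1.79969204e+02, -1.45951508e-04,  9.47792146e+01]), 'contact_force': array([-0.0264414 , -0.65933814,  4.36079981]), 'wrist_torque': array([-0.07846352,  0.0058404 ,  0.00049284]), 'finger_force': 33.55284512042999, 'finger_gap': 0.086984662498773}
delta [0.0005, -0.0, -0.0004, 0.001, -0.0012, -0.0614]
```

Call:
arm_command --pt "0 0 0 0 0 -0.02 0" --pt "0 0 0 0 0 -0.05 0" --pt "0 0 0 0 0 -0.08 0" --pt "0 0 0 0 0 -0.105 0" --pt "0 0 0 0 0 -0.105 0"

```text
clock: 3.95
eef_pos: [0.4711, 0.2515, 0.1947]
ee_rot: [179.8, -0.1, 94.8]
contact_force: [-0.1, -0.4, -0.5]
finger_gap: 0.087
finger_force: 33.1
```

```bash
python3 - <<'E'
from h import *
s=sense();print(s['eef_pos'],s['finger_gap'],s['contact_force']);delta((.4835,.029,.175),105.3)
shot('wrist','w2')
im=cv2.imread('pics/w2.png');hsv=cv2.cvtColor(im,cv2.COLOR_BGR2HSV);m=cv2.inRange(hsv,(22,120,120),(35,255,255))
print(cv2.minAreaRect(np.argwhere(m)[:,::-1].astype(np.float32)))
E
```

```text
[0.47105523 0.25151868 0.19473965] 0.08738864674431666 [-0.0616185  -0.35359514 -0.52603637]
delta [0.004, -0.0005, -0.1835, -0.2228, -0.0062, 0.0195]
((316.9999694824219, 246.99996948242188), (23.999996185302734, 209.99996948242188), 0.0)
```

Call:
arm_command --pt "0 0 -0.02 -0.03 -0.001 0 0" --pt "0 0 -0.06 -0.08 -0.002 0 0" --pt "0 0 -0.1 -0.13 -0.004 0 0" --pt "0 0 -0.14 -0.18 -0.005 0.01 0" --pt "0.002 0 -0.17 -0.21 -0.006 0.02 0" --pt "0.004 0 -0.1835 -0.2228 -0.0062 0.02 0" --pt "0.004 0 -0.1835 -0.2228 -0.0062 0.02 0" --pt "0.004 0 -0.1835 -0.2228 -0.0062 0.02 0"

```text
clock: 5.0
eef_pos: [0.4818, 0.0292, 0.1725]
ee_rot: [-179.7, -0.1, 105.3]
contact_force: [-0.1, 0.0, 0.0]
finger_gap: 0.087
finger_force: 33.1
```

```bash
python3 - <<'E'
from h import *
s=sense();print(s['eef_pos'],s['ee_rot'],s['finger_gap'],s['contact_force']);delta((.4835,.030,.175),105.3)
a=shot('side','s3');shot('wrist','w3')
c=cv2.resize(a[170:250,250:350,::-1],None,fx=4,fy=4,interpolation=cv2.INTER_CUBIC)
w=cv2.imread('pics/w3.png');w=cv2.resize(w[60:,220:420],None,fx=1,fy=1)
o=np.zeros((max(320,340),400+200,3),np.uint8);o[:320,:400]=c;o[:340,400:]=w;cv2.imwrite('pics/c3.png',o)
E
```

```text
[0.48181723 0.02916766 0.17252808] [-1.79677109e+02 -8.06778370e-02  1.05295288e+02] 0.08686570627719513 [-0.11907925  0.04017645  0.01636958]
delta [-0.0056, -0.0014, -0.0001, 0.0004, 0.0018, -0.0025]
```

View pics/c3.png

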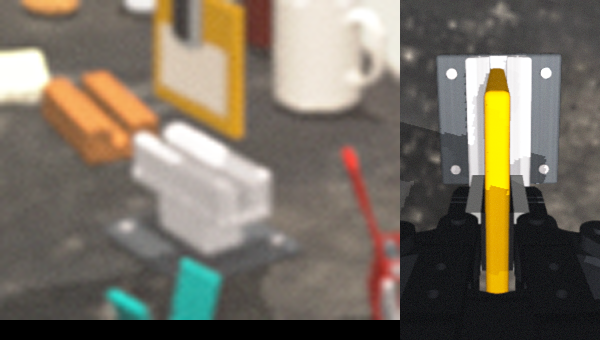

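Side/wrist composite: board is gripped upright, centred over the pedestal slot (board ~x=497.5, head ~498.5 in the wrist half), about 1 mm to correct. Insert.

Call:
arm_command --pt "-0.005 0 0 0 0.001 0.01 0" --pt "-0.005 0 0 0 0.001 0.02 0" --pt "-0.005 0 0 0 0.001 0.03 0" --pt "-0.005 0 0 0 0.001 0.038 0" --pt "-0.005 0 0 0 0.001 0.045 0" --pt "-0.005 0 0 0 0.001 0.05 0" --pt "-0.005 0 0 0 0.001 0.053 0" --pt "-0.005 0 0 0 0.001 0.054 0" --pt "-0.005 0 0 0 0.001 0.054 0"

```text
clock: 6.22
eef_pos: [0.4833, 0.0288, 0.1194]
ee_rot: [179.9, -0.0, 105.3]
contact_force: [-0.5, -0.5, 0.4]
finger_gap: 0.09
finger_force: 33.1
```

Call:
arm_command --pt "0 0 0 0 0 0.001 0" --pt "0 0 0 0 0 0.002 0" --pt "0 0 0 0 0 0.002 0"

```text
clock: 6.6
eef_pos: [0.4835, 0.0288, 0.1185]
ee_rot: [179.9, 0.0, 105.3]
contact_force: [-2.5, 0.5, 10.2]
finger_gap: 0.09
finger_force: 34.6
```

Call:
arm_command --pt "0 0 0 0 0 -0.001 0.3" --pt "0 0 0 0 0 -0.001 0.6" --pt "0 0 0 0 0 -0.001 0.6" --pt "0 0 0 0 0 -0.001 0.6" --pt "0 0 0 0 0 -0.001 0.6" --pt "0 0 0 0 0 -0.02 0.6" --pt "0 0 0 0 0 -0.06 0.8" --pt "0 0 0 0 0 -0.11 1" --pt "0 0 0 0 0 -0.16 1" --pt "0 0 0 0 0 -0.18 1" --pt "0 0 0 0 0 -0.18 1"

```text
clock: 7.98
eef_pos: [0.4839, 0.0286, 0.2988]
ee_rot: [179.7, 0.1, 105.3]
contact_force: [-0.6, -0.0, 0.7]
finger_gap: 0.998
finger_force: 0.0
```

```bash
python3 - <<'E'
from h import *
s=sense();T=tcp(s);print(s['eef_pos'],s['finger_gap'])
shot('wrist','w4');im=cv2.imread('pics/w4.png');hsv=cv2.cvtColor(im,cv2.COLOR_BGR2HSV);m=cv2.inRange(hsv,(22,120,120),(35,255,255))
n,l,st,c=cv2.connectedComponentsWithStats(m)
for i in range(1,n):
    if st[i,4]>150: print(st[i]); r=cv2.minAreaRect(np.argwhere(l==i)[:,::-1].astype(np.float32)); print(r,plane('wrist',cv2.boxPoints(r),.135,T)[:,:2].round(4).tolist())
delta((.49,-.13,.32),75)
E
```

```text
[0.48386059 0.02863151 0.29883352] 0.9975863491547292
[311 118  10 119 980]
((315.5, 177.0), (118.0, 9.0), 90.0) [[0.467, 0.076], [0.4737, 0.0778], [0.4997, -0.0161], [0.4924, -0.0181]]
delta [0.0016, -0.0005, 0.5288, -0.155, -0.035, -0.0227]
```

Call:
arm_command --pt "0 0 0.1 -0.03 -0.007 -0.01 1" --pt "0 0 0.25 -0.08 -0.02 -0.02 1" --pt "0 0 0.4 -0.12 -0.03 -0.023 1" --pt "0 0 0.52 -0.15 -0.035 -0.023 1" --pt "0 0 0.529 -0.155 -0.035 -0.023 1" --pt "0 0 0.529 -0.155 -0.035 -0.023 1" --pt "0 0 0.529 -0.155 -0.035 -0.023 1"

```text
clock: 8.9
eef_pos: [0.4897, -0.1287, 0.3195]
ee_rot: [-179.9, -0.1, 75.1]
contact_force: [0.0, -0.2, 0.7]
finger_gap: 0.997
finger_force: 0.0
```

```bash
python3 - <<'E'
from h import *
s=sense();print(s['eef_pos'],s['ee_rot']);im=shot('wrist','w5')
cv2.imwrite('pics/w5c.png',cv2.resize(im[130:290,240:440,::-1],None,fx=3.5,fy=3.5,interpolation=cv2.INTER_CUBIC))
hsv=cv2.cvtColor(cv2.imread('pics/w5.png'),cv2.COLOR_BGR2HSV);m=cv2.inRange(hsv,(0,150,80),(6,255,255))
n,l,st,c=cv2.connectedComponentsWithStats(m);print(st[st[:,4]>60])
E
```

```text
[ 0.48968056 -0.12870543  0.31953024] [-1.79931971e+02 -9.41526477e-02  7.50981783e+01]
[[     0      0    640    400 251236]
 [   493      0     70     57   2924]
 [   338    227     66     71   1833]]
```

View pics/w5c.png

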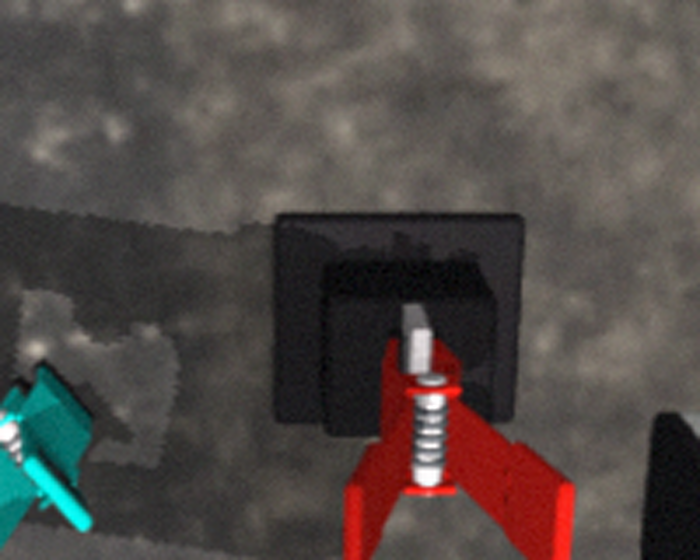

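Wrist crop: post foot from (277,213) to (523,420), blade at about (416,340), pin and spring centre at about (429,436), plates' upper ends running off the bottom. Post is square to the tool yaw.

```bash
python3 - <<'E'
from h import *
np.set_printoptions(precision=4,suppress=True)
T=np.load('pics/w5.npy');k=lambda a:np.array(a)/3.5+(240,130)
def sh(n,a,z):
    W=plane('wrist',k(a),z,T)[:,:2];print(n,W.tolist(),W.mean(0))
sh('pin',[(431,383),(428,488)],.108)
sh('foot',[(276,214),(524,215),(275,422),(514,420)],.008)
sh('blade back end',[(402,305),(428,327)],.08)
sh('block back',[(328,297),(494,297)],.055)
im=cv2.imread('pics/w5.png');hsv=cv2.cvtColor(im,cv2.COLOR_BGR2HSV);m=cv2.inRange(hsv,(0,120,60),(8,255,255));m[:,:320]=0;m[:,420:]=0;m[:220]=0
for r in range(262,302,4):
    x=np.flatnonzero(m[r]); print(r,x.min(),x.max()) if len(x) else 0
delta((.512,-.17,.32),75)
E
```

```text
pin [[0.5160502504858145, -0.20727515906742786], [0.5079862506690676, -0.2389154465047404]] [ 0.512  -0.2231]
foot [[0.48004355903413504, -0.17329055831022216], [0.5649974404784119, -0.19612305243328618], [0.45940645090350274, -0.25012292321488205], [0.545381618967935, -0.2722311035330416]] [ 0.5125 -0.2229]
blade back end [[0.5139701027466878, -0.19241459791079213], [0.5199736946077036, -0.20125257885564177]] [ 0.517  -0.1968]
block back [[0.4921055570527546, -0.19247023003590327], [0.5437160328338408, -0.2061683846122303]] [ 0.5179 -0.1993]
262 342 396
266 340 401
270 338 404
274 338 403
278 338 403
282 338 403
286 338 403
290 338 402
294 338 402
delta [-0.0005, -0.0014, 0.0018, -0.0342, 0.032, -0.0003]
```

```bash
python3 - <<'E'
from h import *
delta((.512,-.223,.25),75)
E
```

```text
delta [-0.0005, -0.0014, 0.0018, -0.0855, 0.0457, 0.0697]
```

Call:
arm_command --pt "0 -0.001 0.002 -0.03 0.016 0.02 1" --pt "0 -0.001 0.002 -0.06 0.032 0.045 1" --pt "0 -0.001 0.002 -0.08 0.043 0.065 1" --pt "0 -0.001 0.002 -0.0855 0.0457 0.07 1" --pt "0 -0.001 0.002 -0.0855 0.0457 0.07 1" --pt "0 -0.001 0.002 -0.0855 0.0457 0.07 1"

```text
clock: 9.7
eef_pos: [0.5124, -0.2234, 0.2511]
ee_rot: [179.9, 0.0, 74.9]
contact_force: [-0.8, 0.2, 0.5]
finger_gap: 1.003
finger_force: 0.0
```

```bash
python3 - <<'E'
from h import *
s=sense();T=tcp(s);print(s['eef_pos'],s['ee_rot']);im=shot('wrist','w6')
cv2.imwrite('pics/w6c.png',im[120:400,140:500,::-1])
P=np.array([(.512,-.223,.108)]);print('pin proj',proj('wrist',P,T))
E
```

```text
[ 0.51240679 -0.22336792  0.25109107] [1.79904926e+02 1.19543775e-02 7.49445112e+01]
pin proj [[315.55439758 187.2818493 ]]
```

View pics/w6c.png

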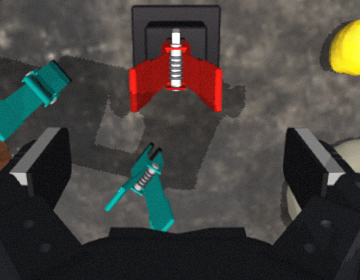

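Wrist crop: red plates span columns 130–221, centred on the tool, pin at about (176,69). A teal look-alike sits at about (145,185), so I'll check its clearance.

```bash
python3 - <<'E'
from h import *
np.set_printoptions(precision=3,suppress=True)
T=np.load('pics/w6.npy');C=np.linalg.inv(T)
def tool(px,z): 
    W=plane('wrist',np.array(px)+(140,120),z,T);print(z,W.tolist(),((W-T[:3,3])@T[:3,:3]).tolist())
for z in(.05,.1,.12):tool([(158,150),(108,207),(172,228)],z)
tool([(150,90)],.12)
tool([(132,66),(221,70),(133,110),(219,110)],.166)
im=cv2.imread('pics/side0.png');hsv=cv2.cvtColor(im,cv2.COLOR_BGR2HSV);m=cv2.inRange(hsv,(82,120,80),(95,255,255))
n,l,st,c=cv2.connectedComponentsWithStats(m);print(st[st[:,4]>60])
print(proj('side',[[.49,-.3,0],[.49,-.3,.05],[.49,-.3,.1]]))
E
```

```text
0.05 [[0.4697287758560384, -0.3130066357459333, 0.04999999999999999], [0.40136870717913553, -0.36292926585987295, 0.04999999999999999], [0.45890097199731283, -0.4050145016026026, 0.04999999999999999]] [[-0.09760568811113848, -0.01826271808079542, 0.20108141386824574], [-0.16357153608668465, -0.0713086356758792, 0.20100715508545539], [-0.18926792546694843, -0.004819457976703406, 0.20112284577351047]]
0.1 [[0.47907803440295516, -0.2892538652817349, 0.09999999999999998], [0.42138730061114377, -0.33138479375845625, 0.09999999999999998], [0.4699401859183947, -0.366901553451528, 0.09999999999999998]] [[-0.07225016001517917, -0.01532128921125145, 0.15108093455771893], [-0.1279203524032999, -0.060088036377412904, 0.15101826575482596], [-0.14960616384029754, -0.003976193236804504, 0.15111589995584354]]
0.12 [[0.4828177378217218, -0.2797527570960555, 0.12], [0.42939473798394706, -0.31876700491788956, 0.12], [0.47435587148682745, -0.3516563741910982, 0.12]] [[-0.062107948776795416, -0.01414471766343391, 0.13108074283350818], [-0.113659878929946, -0.0555997966580264, 0.13102271002257415], [-0.13374145918963726, -0.003638887340844926, 0.13111312162877675]]
0.12 [[0.4903478948272503, -0.23181332046207714, 0.12]] [[-0.013858056619327014, -0.019325490556262398, 0.13106207905199804]]
0.166 [[0.4914575612446875, -0.20189436957984525, 0.166], [0.5412590895124894, -0.21775069079126047, 0.166], [0.4840679390762785, -0.22830384551265703, 0.166], [0.5343994042701046, -0.2417991832937395, 0.166]] [[0.01531256029462194, -0.025949142835457767, 0.08504493745459611], [0.012936677285744044, 0.026261610157673424, 0.08513206946141819], [-0.012109889074018537, -0.026225146018807675, 0.08505020098354195], [-0.012068176688950586, 0.02588407883898875, 0.08513666010325611]]
[[     0      0    640    400 254656]
 [   277    235     28     52    661]
 [   328    255     32     57    683]]
[[351.194 294.519]
 [352.226 274.482]
 [353.295 253.489]]
```

Call:
arm_command --pt "0 0 0 0.001 0 0.03 1" --pt "0 0 0 0.001 0 0.06 1" --pt "0 0 0 0.001 0 0.08 1" --pt "0 0 0 0.001 0 0.09 1" --pt "0 0 0 0.001 0 0.09 0.75" --pt "0 0 0 0.001 0 0.09 0.65" --pt "0 0 0 0.001 0 0.089 0.55" --pt "0 0 0 0.001 0 0.088 0.45" --pt "0 0 0 0.001 0 0.087 0.35" --pt "0 0 0 0.001 0 0.086 0.25" --pt "0 0 0 0.001 0 0.086 0.15" --pt "0 0 0 0.001 0 0.086 0.15" --pt "0 0 0 0.001 0 0.086 0.15" --force 25

```text
clock: 11.38
eef_pos: [0.511, -0.2229, 0.1646]
ee_rot: [-179.8, -0.0, 74.9]
contact_force: [-4.9, 0.1, 9.3]
finger_gap: 0.228
finger_force: 24.1
```

Call:
arm_command --pt "0 0 0 0 0 -0.005 0.1" --pt "0 0 0 0 0 -0.015 0.1" --pt "0 0 0 0 0 -0.03 0.1" --pt "0 0 0 0 0 -0.05 0.1" --pt "0 0 0 0 0 -0.08 0.1" --pt "0 0 0 0 0 -0.11 0.1" --pt "0 0 0 0 0 -0.13 0.1" --pt "0 0 0 0 0 -0.13 0.1" --pt "0 0 0 0 0 -0.13 0.1" --pt "0 0 0 0 0 -0.13 0.1"

```text
clock: 12.62
eef_pos: [0.5119, -0.223, 0.2931]
ee_rot: [-179.9, -0.0, 74.9]
contact_force: [-0.9, 0.3, -1.0]
finger_gap: 0.192
finger_force: 28.8
```

```bash
python3 - <<'E'
from h import *
s=sense();print(s['eef_pos'],s['ee_rot'],s['finger_gap'],s['contact_force'],s['finger_force'])
a=shot('side','s7');shot('wrist','w7')
w=cv2.imread('pics/w7.png')[:,190:450]
c=cv2.resize(a[100:230,280:400,::-1],None,fx=3,fy=3,interpolation=cv2.INTER_CUBIC)
o=np.zeros((400,620,3),np.uint8);o[:390,:360]=c;o[:,360:]=w;cv2.imwrite('pics/c7.png',o)
for p in [(.4833,.0299,.33),(.4833,.0299,.215)]: delta(p,105.4)
E
```

```text
[ 0.51189071 -0.22303933  0.2930556 ] [-1.79908050e+02 -3.92722412e-02  7.48686489e+01] 0.1917506749474943 [-0.86531505  0.25809249 -0.95804441] 28.79288077354431
delta [-0.0011, -0.0009, -0.5328, 0.2368, -0.0939, -0.0366]
delta [-0.0011, -0.0009, -0.5328, 0.2367, -0.0937, 0.0784]
```

View pics/c7.png

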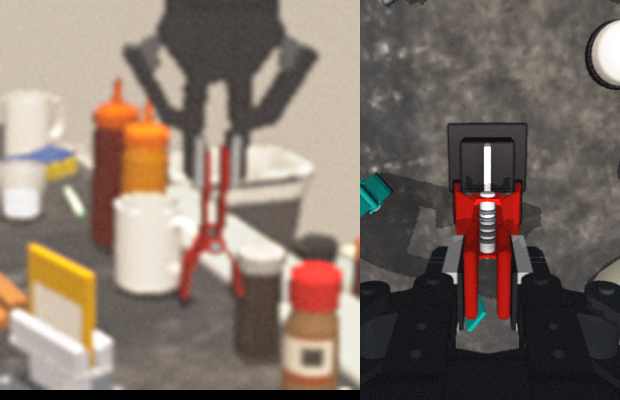

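Composite: clip held with jaws spread (tips at side crop (187,298) and (238,290)), clear of the post; the board stands in the pedestal.

```bash
python3 - <<'E'
from h import *
np.set_printoptions(precision=4,suppress=True)
T=np.load('pics/s7.npy');px=np.array([(187,298),(238,290),(217,240)])/3+(280,100)
u=T[:3,1]; o,d=ray('side',px); n=T[:3,0]  # plane of clip x-z through TCP
for dd in d:
    t=((T[:3,3]-o)@n)/(dd@n);P=o+t*dd; print(P,(P-T[:3,3])@T[:3,:3])
E
```

```text
[ 0.4984 -0.2193  0.1875] [-0.     -0.0139  0.1056]
[ 0.5338 -0.2289  0.1926] [0.     0.0229 0.1004]
[ 0.5175 -0.2245  0.2308] [0.     0.0059 0.0622]
```

Call:
arm_command --pt "0 0 -0.07 0.03 -0.012 -0.01 0.1" --pt "0 0 -0.17 0.075 -0.03 -0.01 0.1" --pt "0 0 -0.27 0.12 -0.047 -0.01 0.1" --pt "0 0 -0.37 0.165 -0.065 -0.01 0.1" --pt "0 0 -0.46 0.205 -0.081 -0.01 0.1" --pt "0 0 -0.52 0.231 -0.092 -0.005 0.1" --pt "0 0 -0.533 0.2367 -0.0945 0 0.1" --pt "0 0 -0.533 0.2367 -0.0945 0 0.1" --pt "0 0 -0.533 0.2367 -0.0945 0 0.1" --pt "0 0 -0.533 0.2367 -0.0945 0 0.1"

```text
clock: 13.98
eef_pos: [0.4834, 0.0288, 0.2942]
ee_rot: [180.0, 0.1, 105.3]
contact_force: [-0.7, 0.2, 0.3]
finger_gap: 0.191
finger_force: 28.8
```

```bash
python3 - <<'E'
from h import *
s=sense();T=tcp(s);print(s['eef_pos'],s['ee_rot'],s['finger_gap'],s['contact_force'],s['finger_force'])
a=shot('side','s8');shot('wrist','w8')
w=cv2.imread('pics/w8.png');hsv=cv2.cvtColor(w,cv2.COLOR_BGR2HSV);y=cv2.inRange(hsv,(22,120,90),(35,255,255));r=cv2.inRange(hsv,(0,150,60),(8,255,255))
for q in range(120,280,10):
    f=lambda m:(lambda x:(x.min(),x.max()) if len(x) else None)(np.flatnonzero(m[q,220:420])+220); print(q,f(y),f(r))
print(proj('wrist',[[.4833,.0299,.135]],T));delta((.4833,.0299,.211),105.4)
c=cv2.resize(a[130:250,230:350,::-1],None,fx=3,fy=3,interpolation=cv2.INTER_CUBIC)
o=np.zeros((400,620,3),np.uint8);o[:360,:360]=c;o[:,360:]=w[:,190:450];cv2.imwrite('pics/c8.png',o)
E
```

```text
[0.4834281  0.02876761 0.29416335] [1.79951778e+02 5.13283956e-02 1.05315798e+02] 0.1906958694619244 [-0.65660867  0.15930735  0.28553032] 28.796828985214233
120 (np.int64(313), np.int64(321)) None
130 (np.int64(313), np.int64(321)) None
140 (np.int64(313), np.int64(321)) None
150 (np.int64(313), np.int64(321)) None
160 (np.int64(313), np.int64(321)) None
170 (np.int64(313), np.int64(321)) None
180 (np.int64(313), np.int64(321)) None
190 (np.int64(314), np.int64(320)) (np.int64(284), np.int64(350))
200 None (np.int64(285), np.int64(350))
210 None (np.int64(285), np.int64(349))
220 None (np.int64(285), np.int64(349))
230 None (np.int64(286), np.int64(348))
240 None (np.int64(296), np.int64(339))
250 None (np.int64(294), np.int64(340))
260 None (np.int64(294), np.int64(340))
270 None (np.int64(294), np.int64(340))
[[316.9355009  181.19025924]]
delta [0.0008, 0.0007, -0.0011, 0.0009, 0.0002, 0.0831]
```

View pics/c8.png

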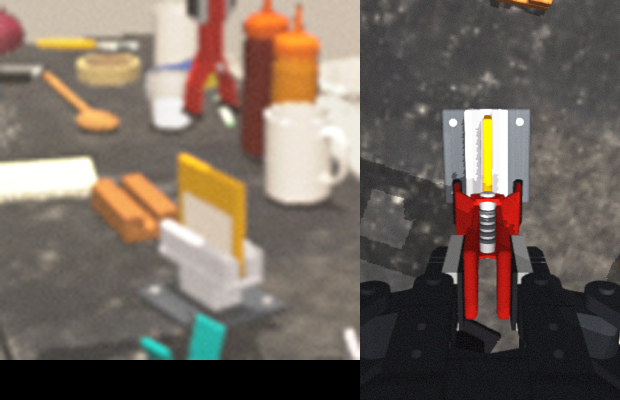

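Composite: jaws (cols 284–350) are exactly centred on the board edge (313–321). Descending.

Call:
arm_command --pt "0 0 0 0.001 0 0.012 0.1" --pt "0 0 0 0.001 0 0.025 0.1" --pt "0 0 0 0.001 0 0.038 0.1" --pt "0 0 0 0.001 0 0.05 0.1" --pt "0 0 0 0.001 0 0.062 0.1" --pt "0 0 0 0.001 0 0.073 0.1" --pt "0 0 0 0.001 0 0.08 0.1" --pt "0 0 0 0.001 0 0.083 0.1" --pt "0 0 0 0.001 0 0.083 0.1" --pt "0 0 0 0.001 0 0.083 0.1" --pt "0 0 0 0.001 0 0.083 0.1"

```text
clock: 15.45
eef_pos: [0.483, 0.0307, 0.2114]
ee_rot: [179.9, 0.0, 105.4]
contact_force: [-0.1, 0.3, -0.8]
finger_gap: 0.194
finger_force: 28.8
```

```bash
python3 - <<'E'
from h import *
s=sense();T=tcp(s);print(s['eef_pos'],s['ee_rot'],s['finger_gap'],s['contact_force'],s['finger_force'])
a=shot('side','s9');shot('wrist','w9')
w=cv2.imread('pics/w9.png')
c=cv2.resize(a[130:250,230:350,::-1],None,fx=3,fy=3,interpolation=cv2.INTER_CUBIC)
o=np.zeros((400,620,3),np.uint8);o[:360,:360]=c;o[:,360:]=w[:,190:450];cv2.imwrite('pics/c9.png',o)
E
```

```text
[0.483013   0.03065777 0.21142706] [1.79925927e+02 4.90425744e-02 1.05414389e+02] 0.1944406082861054 [-0.07221075  0.33073847 -0.75880063] 28.799520134925842
```

View pics/c9.png

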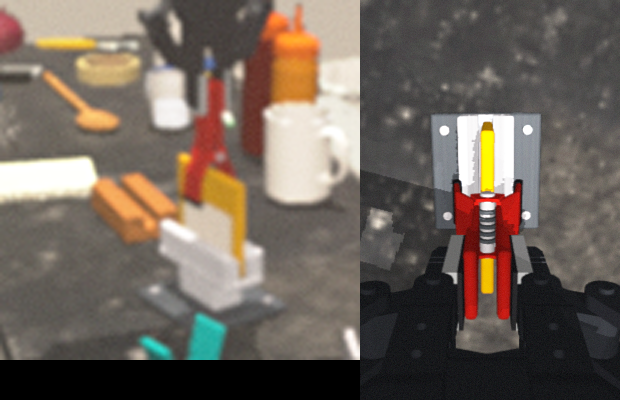

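Composite: the clip sits astride the board, near jaw tip about 28 mm below the top edge, board centred between the jaws with no contact force. Handing in.

```bash
python3 -c "
from h import *
print(job_done())"
```

```text
the job is handed in; nothing more can be done
None
```

The board stands fully home in the pedestal slot, let go, and the red clip is held squeezed open astride the middle of its top edge, tips about 28 mm down and clear of both faces; I handed the job in at about 15.5 s, but the hand-in call returned no verdict.

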